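# Reset the puzzle chest: push the drawer home and shoot the bolt

## Task

Make the wooden puzzle chest ready for the next players: with the fingertips, push its open drawer fully home, and only then push the upright knob of the little steel bolt on top of the chest all the way across, so that the bolt goes through the brass keeper. Leave the drawer shut and do not disturb the chess pieces, the globe or the metal tin.

Things in the scene. Friction and masses are not known exactly. Their poses are not given: they have to be found in the camera images.
- chest: Dark wooden chest, 200 (x) x 260 (y) x 140 (z) mm, fixed to the desk. Origin: centre of its underside; x points from its front (towards the robot) to its back, y to the left seen from the front. The drawer fills the front's upper half, a blind panel the lower. On its top, 45 mm behind the front, a brass plate 4 mm thick with two brackets 15 mm high guides the bolt.
- drawer (a joint): How far the drawer stands out of the chest, along the chest's -x (m): 0 is fully home, its front face then at x = -100 mm in the chest's frame; at most 0.11. It slides with less than 2 N of friction and stays where it is left.
- drawer_face (a point): Centre of the outer face of the drawer's light-brown front, 107 mm above the desk, moving with it. The front is 256 mm wide (chest's y), 66 mm high (top edge flush with the chest's top), 15 mm thick; a brass pull knob, 22 mm across, sticks out 20 mm at the middle of its width, 114 mm above the desk.
- keeper (a point): Centre of the keeper, a small brass bridge 31 (x) x 16 (y) mm and 26 mm high above the chest's top, open along y, on a brass strap that runs back from the top edge of the drawer's front, 38 mm left (chest's +y) of the middle. It moves with the drawer; with the drawer home it is in line with the bolt.
- bolt (a joint): How far the steel bolt is pushed across (m): 0 fully drawn back, 0.040 fully across, its tip then through the keeper. It moves along the chest's +y (left seen from the front) with less than 2 N of friction and stays where it is left. Nothing blocks it while the drawer is open, but that is too early.
- bolt_knob (a point): Centre of the top of the bolt's upright round steel knob, 14 mm across, reaching 40 mm above the chest's top; moves with the bolt. In the chest's frame x = -55 mm; y = -30 mm with the bolt drawn back, +10 mm fully across. Clear to push from 17 mm above the chest's top (above the brackets).
- king: Bystander: light wooden chess king, loose, 34 mm wide at the foot, 85 mm high, standing on the back part of the chest's top. Origin: centre of its underside.
- queen: Bystander: dark wooden chess queen, loose, 34 mm wide, 75 mm high, standing on the desk near the chest. Origin: centre of its underside.
- globe: Bystander: small cream desk globe on a brass foot, loose, 84 mm across, 120 mm high, on the desk near the chest. Origin: centre of its underside.
- tin: Bystander: flat metal tin with ten round dark spots, loose, 60 x 95 x 30 mm, on the desk near the chest. Origin: centre of its underside.

How it is judged (in metres and radians):
On the way, in this order (a step that is already met when the one before it is completed fails the run):
1. the drawer is pushed fully home while the bolt is still drawn back (value of joint drawer below 0.004 m and value of joint bolt below 0.02 m), for 0.2 s.
2. the bolt is pushed fully across with the drawer home (value of joint drawer below 0.004 m and value of joint bolt above 0.036 m), for 0.2 s.
At the end, for the whole second after the job is handed in: The drawer is within 4 mm of fully home and at rest, the bolt is pushed at least 36 of its 40 mm across, and the king, queen, globe and tin stand upright within 20 mm of where they were (all of step 2 and velocity of joint drawer between -0.005 and 0.005 m/s and distance of each of king, queen, globe, tin from where it was at the start of the episode below 0.02 m and angle between each of king, queen, globe, tin's own z axis and vertical below 0.2 rad); the robot touches nothing.
It fails at once if the bolt is pushed across while the drawer is open (value of joint bolt above 0.022 m and value of joint drawer above 0.01 m).
It fails at once if a bystander is lifted, carried, shoved more than 20 mm or tipped (distance of any of king, queen, globe, tin from where it was at the start of the episode above 0.02 m or angle between any of king, queen, globe, tin's own z axis and vertical above 0.3 rad).
It also fails if it takes over 42 s, if anything falls off the work surface, if the arm or the gripper's body presses on something with over 40 N, if the wrist force passes 120 N, or if a joint passes its speed limit or range.

## Robot

A 6-joint arm with a two-finger parallel gripper is mounted at the origin on the work surface. World frame = base frame: x ahead of the robot, y to its left, z up, the work surface at z = 0. Lengths are in mm, angles in rad, forces in N, time in s.
With the tool pointing down it reaches from about 350 to 850 mm from the base axis. Payload 8.1 kg.
Tool frame: the origin (TCP) lies on the centre line of the jaws, within the pads' length; the fingertips stand 11 mm ahead of it and the grasp point (between the pads) lies 8 mm behind it; z points along the fingers, y is the line along which they close (so a half turn about z gives the same grasp; the last joint's range is limited). The gripper opens to 93 mm and grips with 3 to 60 N. Pads are 15 mm wide; open, the fingers measure 128 mm over their backs; the gripper's body (75 mm by 188 mm) begins 65 mm behind the grasp point.
Start: joints at [1.052, 0.13, 1.488, -0, 1.523, -0.085], TCP at [252.173, 544.439, 229.635] pointing down, gripper open.
Joint ranges: [-2.96, 2.96], [-0.89, 2.26], [0.02, 2.5], [-1.34, 4.48], [0, 2.73], [-2.66, 2.66]. Speed limits (rad/s): [2.39, 2.39, 2.79, 3.14, 3.14, 3.14].

## Interface

Orientations are given as a unit quaternion [x, y, z, w].
In Python, from bench import arm gives the robot as it stands.
- The arm moves only by the tool drive_tool, never from a script. Its argument "plan" is text: rows parted by semicolons, each of 7 numbers parted by spaces: the opening, from 0 (shut) to 1 (fully open), then the shift along the tool's x, y, z in units of 0.15 m (1.0 is 0.15 m), then the turn, a rotation vector about the tool's x, y, z in units of pi/2 rad (1.0 is pi/2 rad). A call has exactly 8 rows; each row shifts and turns the commanded pose from where the row before left it, along the tool's axes as they then stand; what a row does not reach is not made up. A row lasts 1/12 s, in which the tool goes at most 41.7 mm and 7.16 degrees, less where a joint would pass 70% of its speed; a pose out of reach is approached as far as the arm can. A call with a number of a shift or a turn outside -1 to 1 is refused whole. A call with a gripper value outside its range is refused whole. The fingers move at their own pace and stop on an object; "force" is the grip in N (left out, the last holds). Time passes only in rows, so rows that do not move let the fingers close, or fill a call up. It gives the time, the measured TCP pose, the force, the opening and the grip force at its end, in the units of the state.
- arm.get_obs(): the state, without advancing time (a new reading comes with each control period).
- arm.snapshot(name): name is "scene" or "top" or "wrist"; returns the picture (480x640x3 uint8, red, green, blue); there is no depth.
- arm.camera_model(name): a dict with "camera_matrix" (3x3 intrinsics, pixels), "world_from_camera" (4x4, takes a point from camera to world coordinates). Camera axes: x right, y down, z forward; pixel columns grow to the right and rows downward; lengths in mm; the calibration is good to about 2 mm. A picture is of the moment at which its call begins: read the wrist's pose just before it. camera_model takes no time and is no camera call; for the wrist camera it gives the pose at the moment of the call.
- arm.job_done(): hands the job in; it is judged then, once.
The state is a dict: "t": time; "joint_positions": joint angles; "qd": joint speeds; "joint_torque": joint torques, N m; "ee_pos": TCP position; "orientation": TCP orientation; "wrist_force": force on the tool from outside, world axes, zero at the start; "ft_torque": the same for the moment, N m; "width": finger opening in mm; "grasp_force": force on a finger pad.
Only numpy, scipy, OpenCV 4.12 (cv2) and the standard library are available. Lean on these libraries where they do the work, as an engineer would, in place of code of your own. Each camera call takes 0.05 s, during which the arm holds its last target. There are 200 camera calls.

## Working session

There is one attempt and no reset: what is moved stays moved. The work goes in short steps, Python scripts to look and compute and a tool call to move; the robot and the scene stay as the last step left them, time stands still between calls to the robot, and variables do not carry over. Pictures are saved under pics/ and viewed, at most 10 in all, crops included, and the job is handed in when it is done.

Besides the shell and the picture viewer there is one more tool, called after "Call:" by a JSON object that holds its "method" and its "body". drive_tool: Moves the arm, as the interface text tells. Its arguments: {"type":"object","properties":{"plan":{"type":"string"},"force":{"type":"number"}},"required":["plan"]}

```bash
mkdir -p pics; python3 - <<'E'
from bench import arm
import cv2
for n in("scene","top"):
    cv2.imwrite(f"pics/{n}0.png",arm.snapshot(n)[:,:,::-1])
    m=arm.camera_model(n);print(n,m["camera_matrix"],m["world_from_camera"])
o=arm.get_obs();print(o["t"],o["ee_pos"],o["orientation"],o["width"])
E
```

```text
scene [[433.6641947    0.         316.60275717]
 [  0.         433.6641947  242.29779124]
 [  0.           0.           1.        ]] [[-8.32726802e-01  3.29988995e-01 -4.44604696e-01  9.45188149e+02]
 [ 5.53253428e-01  5.27574106e-01 -6.44652004e-01  5.32375529e+02]
 [ 2.18338583e-02 -7.82798074e-01 -6.21892641e-01  6.34875616e+02]
 [ 0.00000000e+00  0.00000000e+00  0.00000000e+00  1.00000000e+00]]
top [[512.07965303   0.         322.0222416 ]
 [  0.         512.07965303 237.96458263]
 [  0.           0.           1.        ]] [[ 1.84208309e-02 -9.92848236e-01  1.17953610e-01  4.76883731e+02]
 [-9.99814999e-01 -1.76387700e-02  7.67082411e-03  3.31123744e+01]
 [-5.53540757e-03 -1.18073092e-01 -9.92989478e-01  1.06084332e+03]
 [ 0.00000000e+00  0.00000000e+00  0.00000000e+00  1.00000000e+00]]
0.1 [251.88936248 544.012975   228.68644774] [ 2.15191939e-01  9.76571410e-01 -8.00722946e-04 -2.63027523e-04] 92.72712293487254
```

View pics/scene0.png

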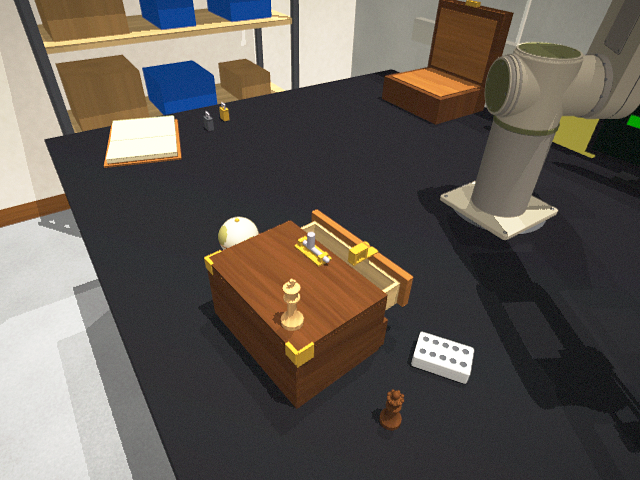

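View pics/top0.png

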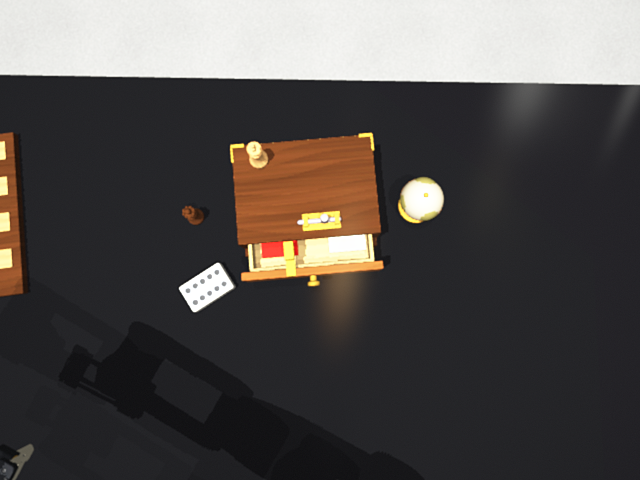

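The scene view shows the drawer open towards the robot, with the king on the back left of the chest. In the top view:
- Chest top corners are about (240,243), (380,235), (374,137) and (232,148).
- The drawer front edge runs (242,279) to (383,268), with the pull at (313,281).
- The bolt knob is at (324,218).
- The tin is at (207,287), the queen at (192,214) and the globe at (421,200).

```bash
cat > h.py <<'E'
import numpy as np,cv2
from bench import arm
def ray(n,uv,z,m=None):
    m=m or arm.camera_model(n);K=m["camera_matrix"];T=np.array(m["world_from_camera"])
    d=T[:3,:3]@np.linalg.solve(K,[uv[0],uv[1],1]);o=T[:3,3];return o+d*(z-o[2])/d[2]
def pix(n,p):
    m=arm.camera_model(n);T=np.linalg.inv(m["world_from_camera"]);q=np.array(m["camera_matrix"])@(T[:3,:3]@p+T[:3,3]);return q[:2]/q[2]
E
python3 - <<'E'
from h import *
np.set_printoptions(precision=1,suppress=True)
im=cv2.imread("pics/top0.png");hsv=cv2.cvtColor(im,cv2.COLOR_BGR2HSV)
for p in[(310,200),(260,274),(350,268),(290,258),(318,221),(324,218)]:print(p,hsv[p[1],p[0]])
for n,uv in dict(fl=(240,243),fr=(380,235),br=(374,137),bl=(232,148),dl=(242,279),dr=(383,268)).items():print(n,ray("top",uv,140))
print("knob",ray("top",(324,218),180),"keeper",ray("top",(290,247),166), "pull",ray("top",(313,281),114))
print("tin",ray("top",(207,287),30),"queen",ray("top",(190,212),65),"globe",ray("top",(421,200),78),"king",ray("top",(254,148),220))
a=cv2.resize(im[120:300,170:450],None,fx=2.8,fy=2.8,interpolation=cv2.INTER_CUBIC);cv2.imwrite("pics/topc.png",a)
E
```

```text
(310, 200) [ 11 180 169]
(260, 274) [ 17 165 248]
(350, 268) [ 17 154 246]
(290, 258) [ 29 144 255]
(318, 221) [130   3 255]
(324, 218) [150   1 254]
fl [574.5 188.5 140. ]
fr [593.5 -64.7 140. ]
br [776.4 -52.6 140. ]
bl [751. 210. 140.]
dl [509.5 182.5 140. ]
dr [533.9 -70.3 140. ]
knob [616.6  37.1 180. ] keeper [566.2  96.  166. ] pull [509.2  55.6 114. ]
tin [496.1 270.1  30. ] queen [642.1 302.2  65. ] globe [ 671.5 -150.7   78. ] king [727.8 157.4 220. ]
```

View pics/topc.png

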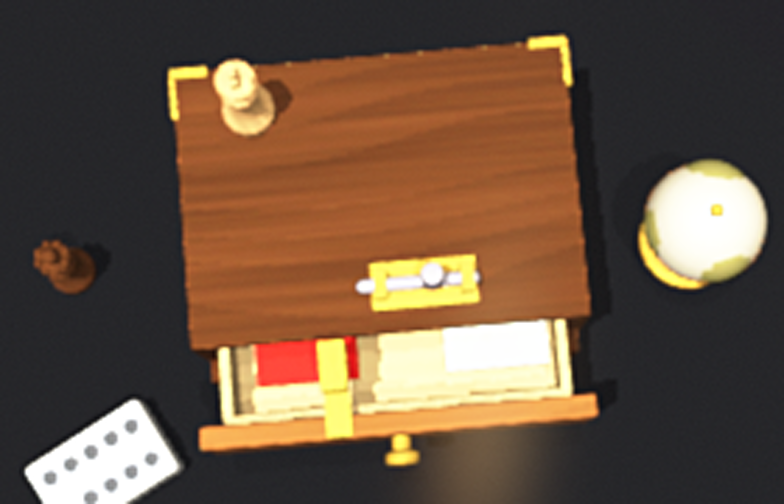

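The crop confirms it, at 2.8x with offset (170,120). Chest corners are at (191,350), (590,315), (567,40) and (170,70). The outer drawer edge runs (201,449) to (598,417), and the knob top is at (432,272).

```bash
cat >> h.py <<'E'
def rel(a,b,q=None):
    "shift in tool axes, mm"
    from scipy.spatial.transform import Rotation as R
    o=arm.get_obs();return R.from_quat(o["orientation"] if q is None else q).inv().apply(np.array(b)-a)
E
python3 - <<'E'
from h import *
np.set_printoptions(precision=1,suppress=True)
c=lambda u,v:(170+u/2.8,120+v/2.8)
P=np.array([ray("top",c(*p),140)[:2] for p in[(191,350),(590,315),(567,40),(170,70)]])
Q=np.array([[-100,130],[-100,-130],[100,-130],[100,130]])
U,S,V=np.linalg.svd(Q.T@(P-P.mean(0)));Rm=V.T@U.T;yaw=np.arctan2(Rm[1,0],Rm[0,0]);C=P.mean(0)
print("yaw",yaw,"centre",C,"resid",(P-C-Q@Rm.T).ravel())
ch=lambda p:(np.array(p[:2])-C)@Rm
print("drawer edge",[ch(ray("top",c(*p),140)) for p in[(201,449),(598,417)]],"knob",ch(ray("top",c(432,272),180)))
# cross-check by projecting to scene: front right/left top corner, knob
W=lambda x,y,z:np.r_[C+Rm@[x,y],z]
print("knob scene",pix("scene",W(-55,-30,180)),"top corners",[pix("scene",W(*q,140)) for q in Q])
k=W(-55,-30,180);print("knob w",k,"top px",pix("top",k))
np.savez("chest.npz",C=C,yaw=yaw,R=Rm)
for n,p in dict(queen=(190,212,65),globe=(421,200,78),king=(254,148,220)).items():print(n,ch(ray("top",p[:2],p[2])))
E
```

```text
yaw 0.10006277695706164 centre [676.8  72.1] resid [ 6.5  0.2  7.9  1.3 -7.7 -2.6 -6.6  1.1]
drawer edge [array([-157.8,  127.1]), array([-158.2, -128.3])] knob [-61.9 -29.4]
knob scene [306.4 235.9] top corners [array([389.9, 293.2]), array([292.7, 218.9]), array([200.1, 259.7]), array([289.7, 357.4])]
knob w [625.   36.8 180. ] top px [324.3 213.2]
queen [-11.5 232.4]
globe [ -27.5 -221.2]
king [59.3 79.7]
```

Call:
{"method": "drive_tool", "body": {"plan": "1 0 0 0 0 0 -0.067; 1 0 0 0 0 0 -0.067; 1 0 0 0 0 0 -0.067; 1 0 0 0 0 0 -0.067; 1 0 0 0 0 0 -0.067; 1 0 0 0 0 0 0; 1 0 0 0 0 0 0; 1 0 0 0 0 0 0"}}

```text
t: 0.77
ee_pos: [252.1, 544.3, 229.4]
orientation: [-0.044, 0.999, -0.0, -0.0]
wrist_force: [-0.3, -1.3, 0.7]
width: 93.1
grasp_force: 0.0
```

The 186 mm depth fits the body without the 15 mm drawer front. Using front edge x=-85, the chest centre is about (669.3, 71.4) with yaw 0.100. The knob then falls at (-54.4,-29.4), which matches its expected place, and the drawer is open about 50 mm. Next I move to stand off in front of the drawer.

Call:
{"method": "drive_tool", "body": {"plan": "1 -0.066 -0.213 0 0 0 -0.008; 1 -0.066 -0.213 0 0 0 0; 1 -0.066 -0.213 0 0 0 0; 1 -0.066 -0.213 0 0 0 0; 1 -0.066 -0.213 0 0 0 0; 1 -0.066 -0.213 0 0 0 0; 1 -0.066 -0.213 0 0 0 0; 1 -0.066 -0.213 0 0 0 0"}}

```text
t: 1.43
ee_pos: [357.6, 296.9, 229.7]
orientation: [-0.051, 0.999, 0.0, 0.0]
wrist_force: [1.1, 0.3, -0.3]
width: 92.9
grasp_force: 0.0
```

Call:
{"method": "drive_tool", "body": {"plan": "1 -0.066 -0.213 0 0 0 0; 1 -0.066 -0.213 0 0 0 0; 1 -0.066 -0.213 0 0 0 0; 1 -0.066 -0.213 0 0 0 0; 1 -0.066 -0.213 0 0 0 0; 1 -0.066 -0.213 0 0 0 0; 1 -0.066 -0.213 0 0 0 0; 1 0 0 0 0 0 0"}}

```text
t: 2.1
ee_pos: [451.2, 78.5, 229.7]
orientation: [-0.049, 0.999, -0.001, 0.0]
wrist_force: [0.2, 0.1, -0.6]
width: 93.2
grasp_force: 0.0
```

```bash
python3 - <<'E'
import numpy as np
p='h.py'
open(p,'a').write('''
C=np.array([669.3,71.4]);Y=.100;Rm=np.array([[np.cos(Y),-np.sin(Y)],[np.sin(Y),np.cos(Y)]])
ch=lambda p:(np.array(p[:2])-C)@Rm
W=lambda x,y,z:np.r_[C+Rm@[x,y],z]
''')
from h import *
np.set_printoptions(precision=2,suppress=True)
o=arm.get_obs();print(o["t"],"chest",ch(o["ee_pos"]),o["ee_pos"],o["orientation"],"tool shift units to (-210,0,126)",rel(o["ee_pos"],W(-210,0,126))/150)
cv2.imwrite("pics/wrist1.png",arm.snapshot("wrist")[:,:,::-1])
print("wrist px face ctr top, knob",pix("wrist",W(-150,0,140)),pix("wrist",W(-55,-30,180)),pix("wrist",W(-150,128,140)))
E
```

```text
2.1 chest [-216.25   28.87] [451.24  78.54 229.73] [-0.05  1.   -0.    0.  ] tool shift units to (-210,0,126) [-0.04 -0.19  0.69]
wrist px face ctr top, knob [277.67 353.34] [227.07 523.92] [474.93 353.23]
```

View pics/wrist1.png

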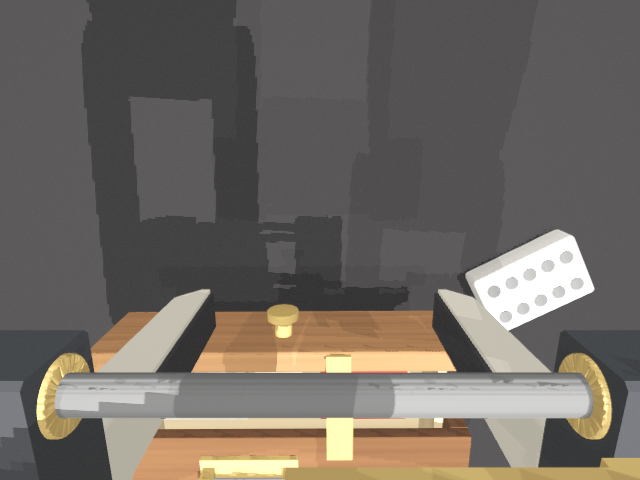

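The wrist view agrees with the model. The drawer front's top edge is at row ~350 (predicted 353) and the pull is at (283,316). The fingers are clear in front, so I lower and start the approach.

Call:
{"method": "drive_tool", "body": {"plan": "1 0 -0.038 0.138 0 0 0; 1 0 -0.038 0.138 0 0 0; 1 0 -0.038 0.138 0 0 0; 1 0 -0.038 0.138 0 0 0; 1 0 -0.038 0.138 0 0 0; 1 0 0 0 0 0 0; 1 0 0 0 0 0 0; 1 -0.1 0 0 0 0 0"}}

```text
t: 2.82
ee_pos: [466.5, 57.4, 127.0]
orientation: [-0.052, 0.999, 0.0, -0.0]
wrist_force: [-0.8, 0.2, 0.2]
width: 92.5
grasp_force: 0.0
```

Call:
{"method": "drive_tool", "body": {"plan": "1 -0.05 0 0 0 0 0; 1 -0.05 0 0 0 0 0; 1 -0.05 0 0 0 0 0; 1 -0.05 0 0 0 0 0; 1 -0.05 0 0 0 0 0; 1 -0.05 0 0 0 0 0; 1 0 0 0 0 0 0; 1 0 0 0 0 0 0"}}

```text
t: 3.48
ee_pos: [512.5, 61.2, 126.0]
orientation: [-0.052, 0.999, -0.0, -0.0]
wrist_force: [0.2, -0.4, 0.2]
width: 92.9
grasp_force: 0.0
```

```bash
python3 - <<'E'
from h import *
o=arm.get_obs();print(o["t"],"chest",ch(o["ee_pos"]),o["ee_pos"],o["wrist_force"],rel([0,0,0],o["wrist_force"]))
E
```

```text
3.4833 chest [-157.00618784    5.46779581] [512.53232039  61.16601544 125.96413194] [ 0.20153101 -0.39628564  0.20418093] [-0.15879268 -0.41522394 -0.20425688]
```

Call:
{"method": "drive_tool", "body": {"plan": "1 -0.04 0 0 0 0 0; 1 -0.04 0 0 0 0 0; 1 -0.04 0 0 0 0 0; 1 -0.04 0 0 0 0 0; 1 -0.04 0 0 0 0 0; 1 -0.04 0 0 0 0 0; 1 -0.04 0 0 0 0 0; 1 0 0 0 0 0 0"}}

```text
t: 4.15
ee_pos: [555.6, 65.6, 126.4]
orientation: [-0.052, 0.999, -0.0, 0.001]
wrist_force: [0.7, -0.1, -0.3]
width: 93.0
grasp_force: 0.0
```

Call:
{"method": "drive_tool", "body": {"plan": "1 -0.01 0 0 0 0 0; 1 -0.01 0 0 0 0 0; 1 -0.01 0 0 0 0 0; 1 -0.01 0 0 0 0 0; 1 0 0 0 0 0 0; 1 0 0 0 0 0 0; 1 0 0 0 0 0 0; 1 0 0 0 0 0 0"}}

```text
t: 4.82
ee_pos: [560.1, 66.2, 126.2]
orientation: [-0.052, 0.999, -0.0, 0.0]
wrist_force: [-2.6, -0.0, 2.8]
width: 93.0
grasp_force: 1.3
```

Call:
{"method": "drive_tool", "body": {"plan": "1 -0.01 0 0 0 0 0; 1 -0.01 0 0 0 0 0; 1 0 0 0 0 0 0; 1 0 0 0 0 0 0; 1 0 0 0 0 0 0; 1 0 0 0 0 0 0; 1 0 0 0 0 0 0; 1 0 0 0 0 0 0"}}

```text
t: 5.48
ee_pos: [560.1, 66.2, 126.2]
orientation: [-0.052, 0.999, -0.0, -0.003]
wrist_force: [-20.4, -2.4, 15.1]
width: 92.6
grasp_force: 10.3
```

Call:
{"method": "drive_tool", "body": {"plan": "1 -0.01 0 0 0 0 0; 1 -0.01 0 0 0 0 0; 1 0 0 0 0 0 0; 1 0 0 0 0 0 0; 1 0 0 0 0 0 0; 1 0 0 0 0 0 0; 1 0 0 0 0 0 0; 1 0 0 0 0 0 0"}}

```text
t: 6.15
ee_pos: [560.2, 66.2, 126.1]
orientation: [-0.053, 0.999, -0.0, -0.007]
wrist_force: [-36.2, -4.8, 27.3]
width: 92.8
grasp_force: 19.2
```

```bash
python3 - <<'E'
from h import *
o=arm.get_obs();print(o["t"],"chest",ch(o["ee_pos"]),o["ee_pos"],o["wrist_force"])
cv2.imwrite("pics/scene2.png",cv2.resize(arm.snapshot("scene")[150:400,180:460,::-1],None,fx=2.3,fy=2.3,interpolation=cv2.INTER_CUBIC))
E
```

```text
6.15 chest [-109.09352954    5.74517584] [560.17792316  66.2252941  126.13412004] [-36.17831835  -4.76811873  27.34796627]
```

View pics/scene2.png

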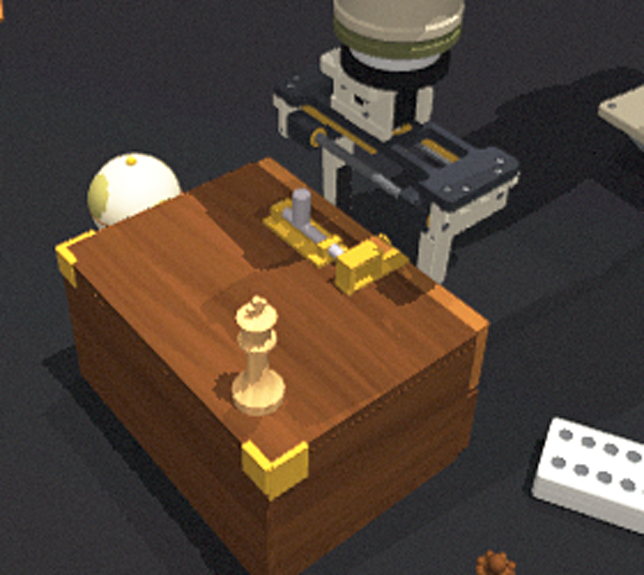

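The drawer is flush with the chest and against its stop: the force rose to 36 N with no motion. The bolt is still drawn back. Backing off, then rising and shutting the fingers.

Call:
{"method": "drive_tool", "body": {"plan": "1 0.08 0 0 0 0 0; 1 0.1 0 0 0 0 0; 1 0.1 0 0 0 0 0; 1 0.1 0 0 0 0 0; 1 0 0 -0.17 0 0 0; 0 0 0 -0.17 0 0 0; 0 0 0 -0.17 0 0 0; 0 0 0 -0.17 0 0 0"}}

```text
t: 6.87
ee_pos: [509.4, 60.9, 229.3]
orientation: [-0.053, 0.999, 0.0, 0.0]
wrist_force: [0.1, -0.4, 0.5]
width: 77.5
grasp_force: 0.0
```

Call:
{"method": "drive_tool", "body": {"plan": "0 0 -0.19 0 0 0 0; 0 0 -0.19 0 0 0 0; 0 0 -0.19 0 0 0 0; 0 -0.12 0 0 0 0 0; 0 -0.15 0 0 0 0 0; 0 -0.15 0 0 0 0 0; 0 -0.12 0 0 0 0 0; 0 0 0 0 0 0 0"}}

```text
t: 7.53
ee_pos: [601.3, -15.5, 227.6]
orientation: [-0.053, 0.999, 0.0, 0.001]
wrist_force: [0.9, -0.6, 0.6]
width: 24.4
grasp_force: 0.0
```

```bash
python3 - <<'E'
from h import *
o=arm.get_obs();print(o["t"],"chest",ch(o["ee_pos"]),o["ee_pos"],o["orientation"],o["wrist_force"],o["width"])
print("units to (-55,-80,173)",rel(o["ee_pos"],W(-55,-80,173))/150)
cv2.imwrite("pics/top3.png",cv2.resize(arm.snapshot("top")[100:330,160:460,::-1],None,fx=2.5,fy=2.5,interpolation=cv2.INTER_CUBIC))
E
```

```text
7.5333 chest [-76.38098095 -79.65617447] [601.25295386 -15.48359969 227.57711478] [-5.25683926e-02  9.98617091e-01  1.27099705e-04  6.72705093e-04] [ 0.90973425 -0.61661445  0.59623375] 24.420652081679915
units to (-55,-80,173) [-0.14203223 -0.00309789  0.36403993]
```

View pics/top3.png

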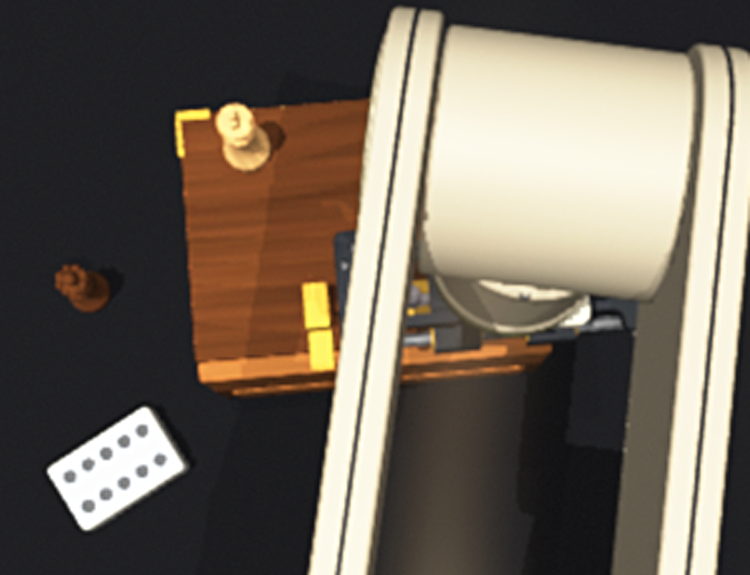

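The drawer stays shut and the king is untouched at crop (240,130). The fingers are right of the knob, so I descend to push height.

Call:
{"method": "drive_tool", "body": {"plan": "0 -0.07 0 0 0 0 0; 0 -0.07 0 0 0 0 0; 0 0 0 0.1 0 0 0; 0 0 0 0.1 0 0 0; 0 0 0 0.1 0 0 0; 0 0 0 0.06 0 0 0; 0 0 0 0 0 0 0; 0 0 0 0 0 0 0"}}

```text
t: 8.25
ee_pos: [619.1, -13.5, 174.0]
orientation: [-0.053, 0.999, 0.0, -0.0]
wrist_force: [0.0, -0.6, 0.1]
width: 0.4
grasp_force: 0.0
```

```bash
python3 - <<'E'
from h import *
o=arm.get_obs();print(o["t"],"chest",ch(o["ee_pos"]),o["ee_pos"],o["wrist_force"],o["width"])
cv2.imwrite("pics/scene3.png",cv2.resize(arm.snapshot("scene")[150:350,200:440,::-1],None,fx=2.8,fy=2.8,interpolation=cv2.INTER_CUBIC))
E
```

```text
8.25 chest [-58.38035233 -79.44843883] [619.14291535 -13.4798376  174.01601691] [ 0.03363893 -0.5802892   0.14100701] 0.41469281556248055
```

View pics/scene3.png

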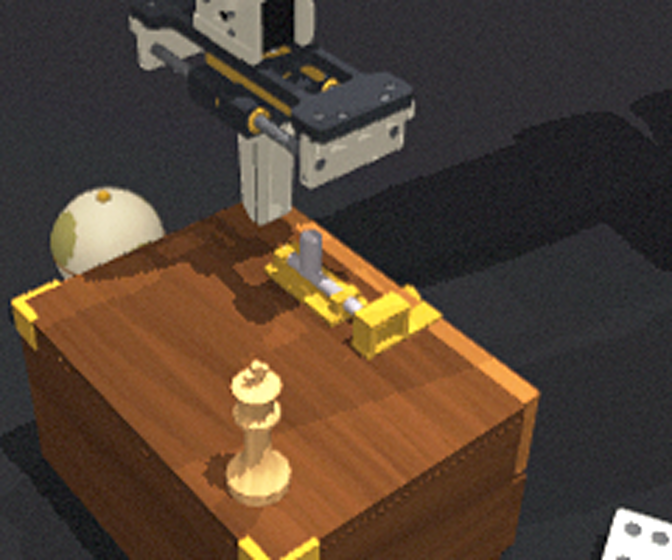

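The shut fingers stand just right of the knob (crop (265,200) against knob (312,250)) and clear of the king. I push left along the chest's y.

Call:
{"method": "drive_tool", "body": {"plan": "0 -0.02 0.04 0 0 0 0; 0 0 0.04 0 0 0 0; 0 0 0.04 0 0 0 0; 0 0 0.04 0 0 0 0; 0 0 0.04 0 0 0 0; 0 0 0.04 0 0 0 0; 0 0 0.04 0 0 0 0; 0 0 0 0 0 0 0"}}

```text
t: 8.97
ee_pos: [618.3, 30.0, 174.3]
orientation: [-0.053, 0.999, 0.0, 0.0]
wrist_force: [-0.6, -0.1, 1.5]
width: 0.5
grasp_force: 0.0
```

Call:
{"method": "drive_tool", "body": {"plan": "0 0 0.02 0 0 0 0; 0 0 0.02 0 0 0 0; 0 0 0.02 0 0 0 0; 0 0 0.02 0 0 0 0; 0 0 0.02 0 0 0 0; 0 0 0 0 0 0 0; 0 0 0 0 0 0 0; 0 0 0 0 0 0 0"}}

```text
t: 9.63
ee_pos: [616.6, 43.7, 173.9]
orientation: [-0.052, 0.999, 0.0, -0.0]
wrist_force: [-0.5, -0.4, 1.0]
width: 0.7
grasp_force: 0.0
```

Call:
{"method": "drive_tool", "body": {"plan": "0 0 0.01 0 0 0 0; 0 0 0.01 0 0 0 0; 0 0 0.01 0 0 0 0; 0 0 0 0 0 0 0; 0 0 0 0 0 0 0; 0 0 0 0 0 0 0; 0 0 0 0 0 0 0; 0 0 0 0 0 0 0"}}

```text
t: 10.3
ee_pos: [616.3, 48.1, 174.2]
orientation: [-0.052, 0.999, 0.0, 0.0]
wrist_force: [-0.3, -0.2, -0.8]
width: 0.2
grasp_force: 0.0
```

```bash
python3 - <<'E'
from h import *
o=arm.get_obs();print(o["t"],"chest",ch(o["ee_pos"]),o["ee_pos"],o["wrist_force"],o["width"])
E
```

```text
10.3 chest [-55.02134113 -17.93900986] [616.34444904  48.05764199 174.18886353] [-0.32367387 -0.20050811 -0.76289829] 0.2337770945631547
```

Call:
{"method": "drive_tool", "body": {"plan": "0 0 0.01 0 0 0 0; 0 0 0.01 0 0 0 0; 0 0 0.01 0 0 0 0; 0 0 0 0 0 0 0; 0 0 0 0 0 0 0; 0 0 0 0 0 0 0; 0 0 0 0 0 0 0; 0 0 0 0 0 0 0"}}

```text
t: 10.97
ee_pos: [615.8, 52.5, 174.1]
orientation: [-0.052, 0.999, 0.0, -0.0]
wrist_force: [0.1, -0.8, -0.4]
width: 0.8
grasp_force: 0.0
```

```bash
python3 - <<'E'
from h import *
o=arm.get_obs();print(o["t"],"chest",ch(o["ee_pos"]),o["ee_pos"],o["wrist_force"],o["width"])
cv2.imwrite("pics/scene4.png",cv2.resize(arm.snapshot("scene")[150:350,200:440,::-1],None,fx=2.8,fy=2.8,interpolation=cv2.INTER_CUBIC))
E
```

```text
10.9667 chest [-55.11053447 -13.42191469] [615.80474426  52.54326603 174.1175644 ] [ 0.0990256  -0.80613664 -0.36281816] 0.787331109380913
```

View pics/scene4.png

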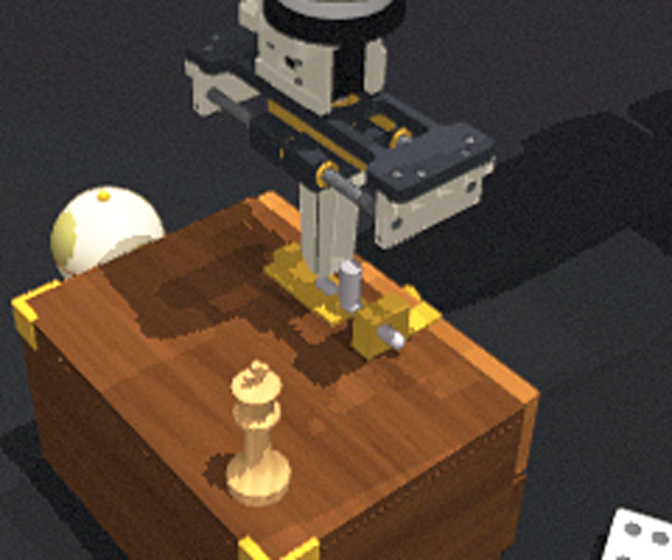

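The bolt tip is through the keeper at crop (397,340), but there is no stop force yet. I keep pushing in small steps until it stops.

Call:
{"method": "drive_tool", "body": {"plan": "0 0 0.01 0 0 0 0; 0 0 0.01 0 0 0 0; 0 0 0.01 0 0 0 0; 0 0 0 0 0 0 0; 0 0 0 0 0 0 0; 0 0 0 0 0 0 0; 0 0 0 0 0 0 0; 0 0 0 0 0 0 0"}}

```text
t: 11.68
ee_pos: [615.6, 54.7, 174.2]
orientation: [-0.052, 0.999, -0.002, 0.0]
wrist_force: [0.2, -10.1, -0.0]
width: 0.7
grasp_force: 4.9
```

Call:
{"method": "drive_tool", "body": {"plan": "0 0 0.01 0 0 0 0; 0 0 0.01 0 0 0 0; 0 0 0 0 0 0 0; 0 0 0 0 0 0 0; 0 0 0 0 0 0 0; 0 0 0 0 0 0 0; 0 0 0 0 0 0 0; 0 0 0 0 0 0 0"}}

```text
t: 12.35
ee_pos: [615.6, 55.1, 174.4]
orientation: [-0.051, 0.999, -0.004, 0.0]
wrist_force: [1.0, -19.2, 0.2]
width: 0.1
grasp_force: 9.9
```

The bolt is against its stop: 19 N, with almost no travel. I retreat to the right, then up.

Call:
{"method": "drive_tool", "body": {"plan": "0 0 -0.06 0 0 0 0; 0 0 -0.1 0 0 0 0; 0 0 -0.06 0 0 0 0; 0 0 0 -0.15 0 0 0; 0 0 0 -0.2 0 0 0; 0 0 0 -0.2 0 0 0; 0 0 0 -0.15 0 0 0; 0 0 0 0 0 0 0"}}

```text
t: 13.02
ee_pos: [621.0, 26.7, 286.1]
orientation: [-0.052, 0.999, -0.0, 0.005]
wrist_force: [1.1, 0.5, 1.5]
width: 0.1
grasp_force: 0.0
```

Call:
{"method": "drive_tool", "body": {"plan": "0 0 -0.1 0 0 0 0; 0 0.15 0 0 0 0 0; 0 0.2 0 0 0 0 0; 0 0.2 0 0 0 0 0; 0 0.2 0 0 0 0 0; 0 0.15 0 0 0 0 0; 0 0 0 0 0 0 0; 0 0 0 0 0 0 0"}}

```text
t: 13.68
ee_pos: [484.9, -2.8, 278.1]
orientation: [-0.052, 0.999, 0.0, -0.0]
wrist_force: [1.3, 0.1, -0.2]
width: 0.4
grasp_force: 0.0
```

```bash
python3 - <<'E'
from h import *
o=arm.get_obs();print(o["t"],o["ee_pos"],o["wrist_force"],np.abs(o["qd"]).max())
a=arm.snapshot("scene")[150:450,180:480,::-1];b=arm.snapshot("top")[110:310,170:450,::-1]
cv2.imwrite("pics/end.png",np.hstack([cv2.resize(a,(400,400)),cv2.resize(b,(400,400*200//280)).copy() if 0 else cv2.copyMakeBorder(cv2.resize(b,(400,286)),0,114,0,0,0)]))
E
```

```text
13.6833 [484.91609091  -2.78187478 278.05573319] [ 1.29046271  0.08763252 -0.1756481 ] 0.04739213937074178
```

View pics/end.png

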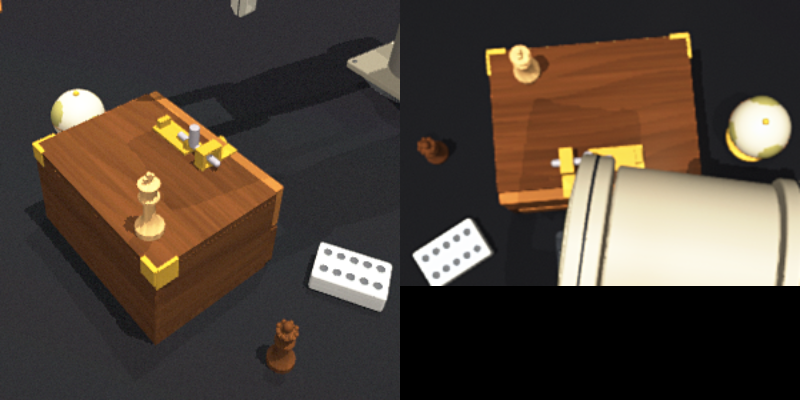

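The drawer is flush and the bolt tip shows through the keeper at (213,160). The king, queen, globe and tin stand where they were, and the arm is clear.

```bash
python3 -c "
from bench import arm
print(arm.job_done())"
```

```text
the job is handed in; nothing more can be done
None
```

The drawer was pushed fully home first, then the bolt all the way across through the keeper; the chess pieces, globe and tin look unmoved in the last pictures, and the job was handed in at about 14 s with no verdict shown.

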